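# Put the round wax cakes away in their screw-cap canister

## Robot

A 6-joint arm with a two-finger parallel gripper is mounted at the origin on the work surface. World frame = base frame: x ahead of the robot, y to its left, z up, the work surface at z = 0. Lengths are in m, angles in rad, forces in N, time in s.
With the tool pointing down it reaches from about 0.3 to 0.875 m from the base axis. Payload 6.4 kg.
Tool frame: the origin (TCP) lies at the very end of the fingers, on their centre line; the grasp point (between the pads) lies 19 mm behind it; z points along the fingers, y is the direction in which the jaws open and shut (so a half turn about z gives the same grasp; the last joint's range is limited). The gripper opens to 88 mm and grips with 3 to 60 N. Pads are 18 mm wide; open, the fingers measure 123 mm over their backs; the gripper's body (75 mm by 187 mm) begins 45 mm behind the grasp point.
Start: joints at [-1.548, 0.181, 1.607, -0, 1.354, -0.206], TCP at [0.13, -0.56, 0.239] pointing down, gripper open.
Joint ranges: [-2.99, 2.99], [-0.89, 2.07], [0.3, 2.58], [-1.14, 4.28], [0, 2.63], [-3.12, 3.12]. Speed limits (rad/s): [2.57, 2.57, 3.01, 3.14, 3.14, 3.14].

## Interface

Orientations are given as a unit quaternion [w, x, y, z].
In Python, from plant import robot gives the robot as it stands. Calls block until the motion is done:
- robot.goto(position, orientation): joint-space move of the TCP to a pose.
- robot.movel(position, rotation=None, velocity=0.15): straight line of the TCP; rotation=None keeps the orientation; velocity is the mean speed in m/s.
- robot.movej(angles): joint-space move.
- robot.set_gripper(opening): finger opening in m; the grip force is fixed at half the most; returns when the fingers have stopped.
- robot.sleep(seconds).
- robot.inverse_kinematics(position, orientation): joint angles nearest the present ones, or None.
- robot.get_image(name): name is "scene" or "top"; returns (picture, depth): 480x640x3 uint8, blue, green, red; 480x640 float32, m along the optical axis (not along the pixel's ray), 0 where there is no reading.
- robot.camera_params(name): a dict with "mtx" (3x3 intrinsics, pixels), "R" (3x3) and "t" (3): a world point X has camera coordinates R X + t. Camera axes: x right, y down, z forward; pixel columns grow to the right and rows downward; lengths in m; the calibration is good to about 2 mm. A picture is of the moment at which its call begins. camera_params takes no time and is no camera call.
A pose or a line that the arm cannot do raises robot.IKError and nothing moves.
- robot.close_job(): hands the job in, once; it reports no verdict.
Readings, each from a call of its own:
- robot.current_t(): time.
- robot.current_joint_positions(): joint angles.
- robot.current_qd(): joint speeds.
- robot.current_effort(): joint torques, N m.
- robot.current_ee_pos(): TCP position.
- robot.current_ee_rot(): TCP orientation.
- robot.current_ft_force(): force on the tool from outside, world axes, zero at the start.
- robot.current_wrist_torque(): the same for the moment, N m.
- robot.current_grip_width(): finger opening in m.
Only numpy, scipy, OpenCV 4.12 (cv2) and the standard library are available. Lean on these libraries where they do the work, as an engineer would, in place of code of your own. Each camera call takes 0.05 s, during which the arm holds its last target.

## Task

Put all the loose round wax cakes away in the canister that has the round cake on the plinth in front of it: unscrew its cap, swing the cap aside, put every cake inside, then swing the cap back over the mouth and screw it fully home. Keep the other canister shut, and do not disturb the stamp, the bowl or the brush.

Things in the scene. Friction and masses are not known exactly. Their poses are not given: they have to be found in the camera images.
- jar_a: The canister on the robot's left (+y) side: white ceramic, fixed to the bench, open at the top when its cap is away; outside diameter 100 mm, inside 92 mm, rim 85 mm above the bench, inner floor at 6 mm. Origin: centre of its underside; its x axis points level from its own axis to its hinge post (away from the robot and outward).
- jar_a_post (a point): Hinge axis of jar_a's swing arm: on the dark steel post (18 mm thick) 95 mm from the canister's axis, given at rim height, 85 mm above the bench.
- cap_a_grip (a point): The black grip bar that stands on top of jar_a's screw cap: 60 mm long (along this point's x axis), 14 mm thick (y), 26 mm high; the point is the middle of the bar, on the cap's axis, 15 mm above the cap's flat top and 11 mm below the bar's top, so 121 mm above the bench when screwed home.
- swing_a_collar (a point): Centre of the steel collar at the end of jar_a's swing arm, 95 mm from the post axis: 112 mm in diameter, 87 to 97 mm above the bench (this point at 92 mm) wherever it swings. The aluminium screw cap, 98 mm in diameter and 18 mm high, sits in it on the same axis.
- cap_a (a joint): Screw cap of jar_a in its collar, rad: 0 = screwed fully home, 2.6 = fully unscrewed; grows counter-clockwise seen from above. It climbs 5 mm per rad. It needs about 0.1 N m and stays where it is left. Its plug locks the swing arm until about 1.7 rad; from 2.0 rad it is free.
- swing_a (a joint): Swing arm of jar_a, rad: 0 = cap centred over the canister, 1.75 = swung fully aside (end stops); grows clockwise seen from above about the post, carrying the cap outward to the robot's left. About 1 N on the collar's side moves it; it stays where left. The mouth is clear from 1.2 rad. The cap can be screwed home only with the arm at 0 (within 0.03).
- jar_b: The canister on the robot's right (-y) side: white ceramic, fixed to the bench, open at the top when its cap is away; outside diameter 100 mm, inside 92 mm, rim 85 mm above the bench, inner floor at 6 mm. Origin: centre of its underside; its x axis points level from its own axis to its hinge post (away from the robot and outward).
- jar_b_post (a point): Hinge axis of jar_b's swing arm: on the dark steel post (18 mm thick) 95 mm from the canister's axis, given at rim height, 85 mm above the bench.
- cap_b_grip (a point): The black grip bar that stands on top of jar_b's screw cap: 60 mm long (along this point's x axis), 14 mm thick (y), 26 mm high; the point is the middle of the bar, on the cap's axis, 15 mm above the cap's flat top and 11 mm below the bar's top, so 121 mm above the bench when screwed home.
- swing_b_collar (a point): Centre of the steel collar at the end of jar_b's swing arm, 95 mm from the post axis: 112 mm in diameter, 87 to 97 mm above the bench (this point at 92 mm) wherever it swings. The aluminium screw cap, 98 mm in diameter and 18 mm high, sits in it on the same axis.
- cap_b (a joint): Screw cap of jar_b in its collar, rad: 0 = screwed fully home, 2.6 = fully unscrewed; grows counter-clockwise seen from above. It climbs 5 mm per rad. It needs about 0.1 N m and stays where it is left. Its plug locks the swing arm until about 1.7 rad; from 2.0 rad it is free.
- swing_b (a joint): Swing arm of jar_b, rad: 0 = cap centred over the canister, 1.75 = swung fully aside (end stops); grows counter-clockwise seen from above about the post, carrying the cap outward to the robot's right. About 1 N on the collar's side moves it; it stays where left. The mouth is clear from 1.2 rad. The cap can be screwed home only with the arm at 0 (within 0.03).
- cake1_mid (a point): A loose round wax cake, 34 mm in diameter and 24 mm high, 20 to 45 g, lying flat on the bench at the start; the point is its centre, 12 mm up; its z axis is the cake's axis. From two to four of these cakes are there; the others are absent (None from the start).
- cake2_mid (a point): A loose round wax cake, 34 mm in diameter and 24 mm high, 20 to 45 g, lying flat on the bench at the start; the point is its centre, 12 mm up; its z axis is the cake's axis. From two to four of these cakes are there; the others are absent (None from the start).
- cake3_mid (a point): A loose round wax cake, 34 mm in diameter and 24 mm high, 20 to 45 g, lying flat on the bench at the start; the point is its centre, 12 mm up; its z axis is the cake's axis. From two to four of these cakes are there; the others are absent (None from the start).
- cake4_mid (a point): A loose round wax cake, 34 mm in diameter and 24 mm high, 20 to 45 g, lying flat on the bench at the start; the point is its centre, 12 mm up; its z axis is the cake's axis. From two to four of these cakes are there; the others are absent (None from the start).
- sample_round: Display plinth of dark wood, 56 x 56 x 12 mm, fixed to the bench in front of one canister (about 100 mm from its axis), with a round wax cake like the loose ones fixed on it: it shows that this canister is for round cakes. Origin: centre of its underside. The fixed cake (top 36 mm above the bench) is not to be moved.
- sample_bar: The same kind of plinth in front of the other canister, with an oblong wax bar (46 x 22 x 20 mm) fixed on it: that canister is for bars. Origin: centre of its underside.
- stamp: Bystander: copper printing stamp, 70 x 70 mm, 60 mm high with its wire handle, loose on the bench beyond the cakes. Origin: centre of its underside.
- bowl: Bystander: small steel bowl, 90 mm in diameter, 40 mm high, loose on the bench beyond the cakes. Origin: centre of its underside.
- brush: Bystander: 180 mm long brush, loose, lying across the far part of the bench. Origin: below its middle.

How it is judged:
On the way, in this order (a step that is already met when the one before it is completed fails the run):
1. the cap of the canister with the round sample is unscrewed (((horizontal distance between sample_round and jar_a below 0.2 m and value of joint cap_a above 1.6 rad) or (horizontal distance between sample_round and jar_b below 0.2 m and value of joint cap_b above 1.6 rad))), for 0.1 s.
2. that cap is swung aside (((horizontal distance between sample_round and jar_a below 0.2 m and value of joint swing_a above 1 rad) or (horizontal distance between sample_round and jar_b below 0.2 m and value of joint swing_b above 1 rad))), for 0.2 s.
3. all cakes lie inside that canister while its cap is aside (((horizontal distance between sample_round and jar_a below 0.2 m and value of joint swing_a above 0.8 rad and horizontal distance between each of cake1_mid, cake2_mid, cake3_mid, cake4_mid and jar_a below 0.046 m and height (world z) of each of cake1_mid, cake2_mid, cake3_mid, cake4_mid below 0.075 m) or (horizontal distance between sample_round and jar_b below 0.2 m and value of joint swing_b above 0.8 rad and horizontal distance between each of cake1_mid, cake2_mid, cake3_mid, cake4_mid and jar_b below 0.046 m and height (world z) of each of cake1_mid, cake2_mid, cake3_mid, cake4_mid below 0.075 m))), for 0.3 s.
At the end, for the whole second after the job is handed in: All cakes present lie inside the canister with the round sample (centres below its rim, within 46 mm of its axis); its arm is back (below 0.06 rad) and its cap screwed home (below 0.25 rad); the other canister is shut (((horizontal distance between sample_round and jar_a below 0.2 m and value of joint swing_a below 0.06 rad and value of joint cap_a below 0.25 rad and horizontal distance between each of cake1_mid, cake2_mid, cake3_mid, cake4_mid and jar_a below 0.046 m and height (world z) of each of cake1_mid, cake2_mid, cake3_mid, cake4_mid below 0.075 m and value of joint swing_b below 0.1 rad and value of joint cap_b below 0.4 rad) or (horizontal distance between sample_round and jar_b below 0.2 m and value of joint swing_b below 0.06 rad and value of joint cap_b below 0.25 rad and horizontal distance between each of cake1_mid, cake2_mid, cake3_mid, cake4_mid and jar_b below 0.046 m and height (world z) of each of cake1_mid, cake2_mid, cake3_mid, cake4_mid below 0.075 m and value of joint swing_a below 0.1 rad and value of joint cap_a below 0.4 rad))); the robot touches nothing.
It fails at once if the other canister's cap is unscrewed by more than 0.6 rad or swung aside ((horizontal distance between sample_round and jar_a below 0.2 m and (value of joint cap_b above 0.6 rad or value of joint swing_b above 0.15 rad)) or (horizontal distance between sample_round and jar_b below 0.2 m and (value of joint cap_a above 0.6 rad or value of joint swing_a above 0.15 rad))).
It fails at once if the stamp, bowl or brush is pushed more than 40 mm (distance of any of stamp, bowl, brush from where it was at the start of the episode above 0.04 m).
Of cake1, cake2, cake3, cake4 only 2 to 4 are there at a start; the rules pass over those that are not, and their reading is None.
At some moment in a run one of cake1, cake2, cake3, cake4 may be knocked a few centimetres aside while the robot is not near it.
Once in a run the grip may slacken for a moment while it holds something.
It also fails if it takes over 200 s, if anything falls off the work surface, if the arm or the gripper's body presses on something with over 40 N, if the wrist force passes 120 N, or if a joint passes its speed limit or range.

## Working session

There is one attempt and no reset: what is moved stays moved. The work goes in short steps, each a Python script; the robot and the scene stay as the last script left them, time stands still between calls to the robot, and variables do not carry over. Pictures are saved under pics/ and viewed, and the job is handed in when it is done.

```bash
ls; mkdir -p pics; python3 - <<'E'
from plant import robot
import cv2,numpy as np
for n in("scene","top"):
    p,d=robot.get_image(n); cv2.imwrite(f"pics/{n}0.png",p); np.save(f"/tmp/{n}0.npy",d)
    c=robot.camera_params(n); print(n,c["mtx"].tolist(),np.round(c["R"],3).tolist(),c["t"], -c["R"].T@c["t"])
print(robot.current_t(),robot.current_ee_rot())
E
```

```text
pics
scene [[475.94298383344113, 0.0, 324.36943120205484], [0.0, 475.94298383344113, 238.98119469326988], [0.0, 0.0, 1.0]] [[-0.639, 0.769, -0.011], [0.558, 0.453, -0.695], [-0.529, -0.45, -0.719]] [ 0.38815261 -0.25163559  1.27686192] [1.06436675 0.39014869 0.74784137]
top [[555.5528735656682, 0.0, 316.17405826775365], [0.0, 555.5528735656682, 248.30903865442667], [0.0, 0.0, 1.0]] [[0.007, -1.0, 0.012], [-0.99, -0.009, -0.143], [0.143, -0.011, -0.99]] [-0.00470308  0.63047674  1.21570891] [0.45041088 0.01405274 1.2932145 ]
0.1 [-7.78647513e-04  9.93461774e-01  1.14162573e-01  7.16612474e-05]
```

View pics/scene0.png

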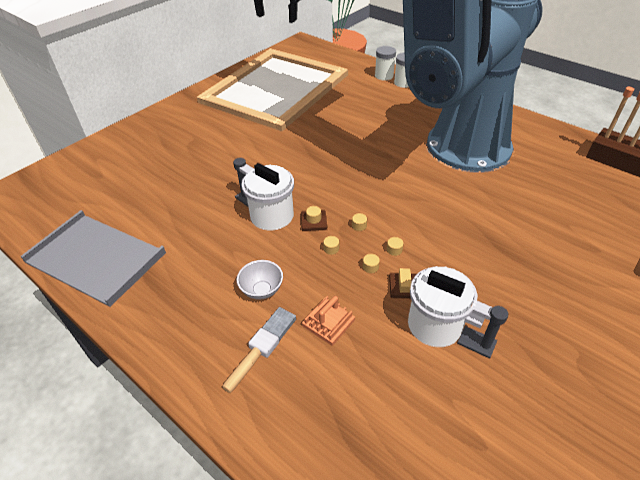

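View pics/top0.png

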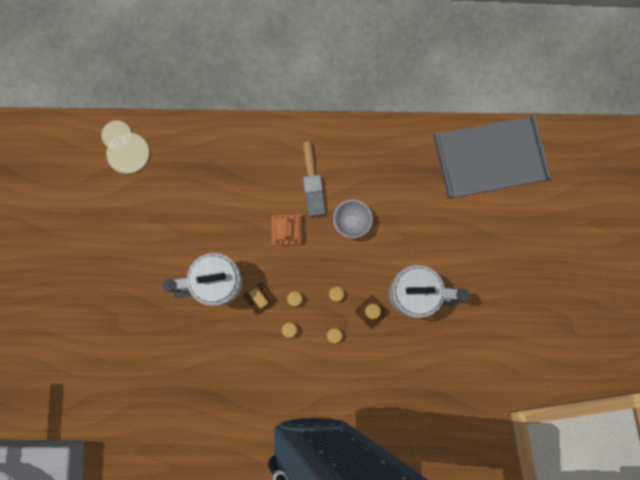

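The scene shows four loose cakes, at top-view pixels (295,299), (337,294), (290,330) and (335,336). The round sample at (372,312) stands in front of the canister at (418,291), which is on the right (-y), so the target is jar_b. The bar sample at (259,298) belongs to the canister at (214,279), jar_a.

```bash
cat > h.py <<'E'
from plant import robot
import cv2,numpy as np
def snap(n,f=None):
    p,d=robot.get_image(n)
    if f: cv2.imwrite(f"pics/{f}.png",p)
    return p,d
def ray(n,uv,z):
    c=robot.camera_params(n);C=-c["R"].T@c["t"]
    v=c["R"].T@np.linalg.solve(c["mtx"],[uv[0],uv[1],1.]); return C+v*(z-C[2])/v[2]
def proj(n,X):
    c=robot.camera_params(n);q=c["mtx"]@(c["R"]@np.asarray(X)+c["t"]);return q[:2]/q[2]
def blobs(m,amin=30):
    k,l,s,c=cv2.connectedComponentsWithStats(m.astype(np.uint8))
    return [(s[i],c[i],l==i) for i in range(1,k) if s[i][4]>=amin]
def hsv(p): return cv2.cvtColor(p,cv2.COLOR_BGR2HSV)
def yellow(p):
    h=hsv(p); return (h[...,0]>18)&(h[...,0]<32)&(h[...,1]>90)&(h[...,2]>110)
def dark(p): return p.max(2)<60
E
python3 - <<'E'
from h import *
p=cv2.imread("pics/top0.png");q=cv2.imread("pics/scene0.png")
for n,im in(("top",p),("scene",q)):
    print(n,"yellow")
    for s,c,m in blobs(yellow(im),40):
        print(s[:5],c.round(1),ray(n,c,.0225 if n=="top" else .016)[:2].round(4))
    print("black")
    for s,c,m in blobs(im.max(2)<40,40):
        r=cv2.minAreaRect(np.argwhere(m)[:,::-1].astype(np.float32))
        print(s[:5],c.round(1),np.round(r[1],1),ray(n,c,.132 if n=="top" else .123)[:2].round(4))
for cx,cy in((214,279),(418,291)):
    print(p[cy-4:cy+5:2,cx-70:cx+71:5].max(2))
v=p[200:380,120:520]; cv2.imwrite("pics/top0z.png",cv2.resize(v,(800,360),interpolation=cv2.INTER_CUBIC))
cv2.imwrite("pics/sc0z.png",cv2.resize(q[140:360,220:520],None,fx=2.6,fy=2.6,interpolation=cv2.INTER_CUBIC))
E
```

```text
top yellow
[329 287  15  15 168] [336.1 293.8] [ 0.5292 -0.0463]
[251 289  17  19 175] [258.8 298.2] [0.5177 0.13  ]
[287 291  15  15 165] [294.3 298.5] [0.5178 0.0489]
[365 304  16  15 186] [372.4 311.1] [ 0.4904 -0.1291]
[282 323  15  15 170] [289.1 329.7] [0.4472 0.0598]
[327 329  15  14 170] [334.2 335.3] [ 0.4354 -0.0422]
black
[199 275  25   6  68] [212.7 277.7] [ 3.7 24.3] [0.554  0.2171]
[408 289  26   3  74] [420.7 290. ] [ 2. 25.] [ 0.5317 -0.2184]
[311 431  43  23 201] [329.3 441.6] [22.2 41. ] [ 0.2254 -0.0279]
[331 446   9  17  49] [335.3 455.1] [ 7.1 15.8] [ 0.1994 -0.0402]
[337 449  65  31 547] [367.1 467.8] [64. 30.] [ 0.1753 -0.1037]
[269 456  10  16  88] [273.2 464. ] [13.6  7.6] [0.1818 0.0841]
[337 458  16  10  56] [343.4 462.3] [15.3  8.2] [ 0.1856 -0.0563]
scene yellow
[307 206  14  13 117] [313.6 210.9] [ 0.4731 -0.1433]
[353 214  14  11 113] [359.5 218.3] [ 0.4271 -0.0479]
[324 236  15  13 132] [331.1 241.3] [ 0.522  -0.0524]
[388 237  15  13 135] [395.1 242.4] [0.4389 0.0548]
[364 254  15  14 154] [371.3 259.8] [0.5108 0.0446]
[399 268  12  18 126] [404.7 274
[... 1293 characters left out ...]
71 175 176 183 199 131 124 127 155 186 196 194
  162 110  77  77  80  63  76 123 124 128 122]]
[[124 126 125 127 125 127 129 130 130 151 184 189 112 102 102 104  87  85
  179 136  90  87 116 109 123 126 122 124 118]
 [128 126 127 125 126 126 125 128 127 150 183 185  37  33  33  38  35  37
  143 161 145 125  88  76 123 126 121 120 119]
 [130 132 135 128 131 129 123 122 126 152 185 186  35  40  36  36  31  43
  132 153 161 161  76  75  99 122 123 126 126]
 [118 131 134 128 131 127 127 127 127 149 182 189  75  78  85  83  80  96
  134 163 161 163  77  74  79 108 124 124 129]
 [111 120 127 131 128 109 127 125 127 145 179 188 171 171 171 171 158 174
  174 159 160 160  73  76  76  84 110 132 131]]
```

View pics/top0z.png

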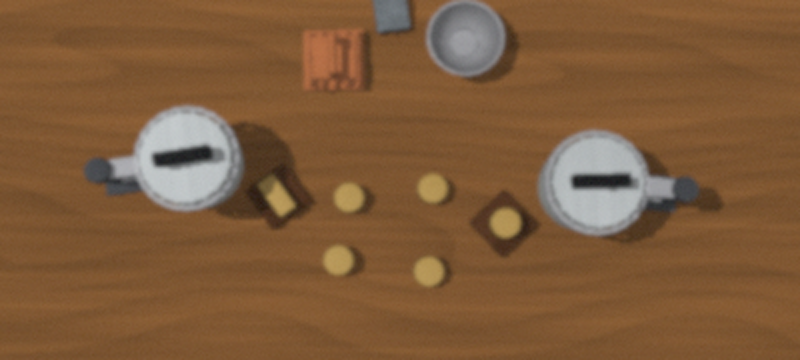

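View pics/sc0z.png

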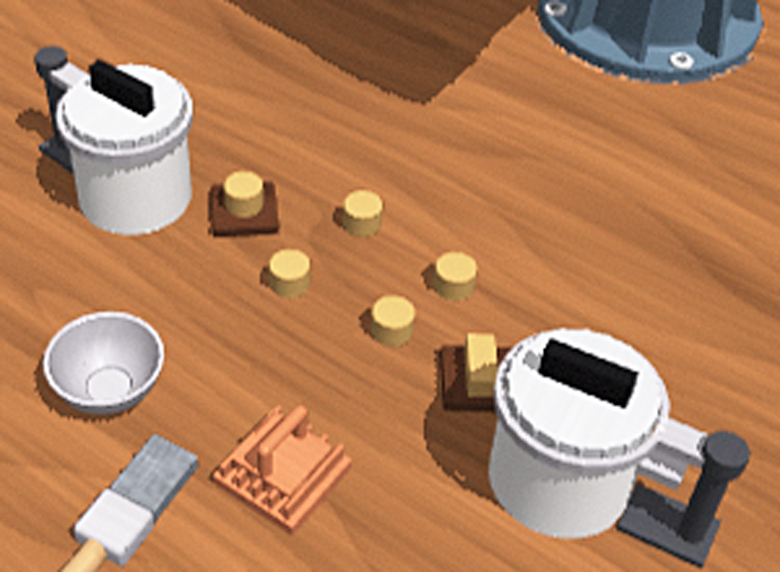

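```bash
cat >> h.py <<'E'
def cloud(n,d):
    c=robot.camera_params(n);v,u=np.mgrid[0:480,0:640]
    X=np.stack([(u-c["mtx"][0,2])/c["mtx"][0,0]*d,(v-c["mtx"][1,2])/c["mtx"][1,1]*d,d],-1)
    return (X-c["t"])@c["R"]
def minc(P):
    (x,y),r=cv2.minEnclosingCircle((P[:,:2]*1000).astype(np.float32));return round(x/1e3,4),round(y/1e3,4),round(r/1e3,4)
E
python3 - <<'E'
from h import *
for n in("top","scene"):
    P=cloud(n,np.load(f"/tmp/{n}0.npy"))
    print(n)
    for cx,cy in((.532,-.2185),(.555,.219)):
        D=np.hypot(P[...,0]-cx,P[...,1]-cy);z=P[...,2]
        m=(D<.055)&(z>.1)&(z<.112); print("cap",minc(P[m]),P[m].mean(0).round(4),np.median(z[m]).round(4))
        m=(D<.045)&(z>.12)&(z<.15); 
        Q=P[m]; w,V=np.linalg.eigh(np.cov(Q[:,:2].T)); mid=Q[:,:2]@V[:,1]; print("bar",m.sum(),Q.mean(0).round(4),"ang",np.arctan2(V[1,1],V[0,1]).round(3),mid.ptp() if hasattr(mid,'ptp') else np.ptp(mid), Q[:,2].max())
        m=(D>.075)&(D<.115)&(z>.06)&(z<.16); Q=P[m];print("post",m.sum(),np.median(Q,0).round(4),Q[:,2].max())
        m2=m&(z>Q[:,2].max()-.012);print(P[m2].mean(0).round(4),m2.sum())
E
```

```text
top
cap (0.5322, -0.2182, 0.0546) [ 0.5313 -0.2185  0.1064] 0.1066
bar 200 [ 0.5316 -0.2189  0.1326] ang 1.585 0.059505195448344705 0.13952523303148326
post 184 [ 0.5254 -0.3098  0.1036] 0.10990836938388306
[ 0.5253 -0.3127  0.1045] 144
cap (0.5552, 0.2194, 0.0545) [0.5541 0.2206 0.107 ] 0.1072
bar 213 [0.554  0.2214 0.1322] ang 1.743 0.060785206084175564 0.13904765880914466
post 199 [0.5401 0.3108 0.1048] 0.11265089768600929
[0.5405 0.3146 0.1059] 142
scene
cap (0.533, -0.218, 0.054) [ 0.5397 -0.2129  0.107 ] 0.1074
bar 221 [ 0.5334 -0.2183  0.1301] ang 1.61 0.06160817363789828 0.1367769239365735
post 209 [ 0.5297 -0.3104  0.0996] 0.10810546116417695
[ 0.5264 -0.3104  0.1031] 138
cap (0.5548, 0.2193, 0.0539) [0.5618 0.2241 0.1069] 0.1071
bar 400 [0.5557 0.2216 0.1301] ang 1.745 0.06008731297234303 0.13654871709400726
post 488 [0.5455 0.3121 0.0988] 0.10839083518579089
[0.5416 0.3114 0.1036] 297
```

```bash
cat >> h.py <<'E'
from scipy.spatial.transform import Rotation as Rn
def Q(a):  # tool down, jaw axis (tool y) at world angle a
    y=np.array([np.cos(a),np.sin(a),0]);z=np.array([0,0,-1.]);x=np.cross(y,z)
    q=Rn.from_matrix(np.stack([x,y,z],1)).as_quat();return [q[3],q[0],q[1],q[2]]
AX=np.array([.5325,-.2185]);PH=np.array([-.0065,-.0935]);PH=PH/np.linalg.norm(PH)
PO=AX+.095*PH; BAR=1.59
def jawang():
    w,x,y,z=robot.current_ee_rot();v=Rn.from_quat([x,y,z,w]).as_matrix()[:,1];return np.arctan2(v[1],v[0])
def swingpt(s):
    v=-.095*PH;c,sn=np.cos(s),np.sin(s);return PO+np.array([c*v[0]-sn*v[1],sn*v[0]+c*v[1]])
E
python3 - <<'E'
from h import *
print("jaw",jawang(),PO,swingpt(1.4))
for a in np.arange(-6.3,6.3,.5):
    r=[]
    for xy in(AX,swingpt(.7),swingpt(1.4)):
        j=robot.inverse_kinematics([*xy,.2],Q(a)); r.append(None if j is None else np.round(j[5],2))
    print(round(a,2),r)
print(robot.inverse_kinematics([*AX,.2],Q(0)))
E
```

```text
jaw -1.3419719709497655 [ 0.52591162 -0.31327127] [ 0.43363911 -0.29067075]
-6.3 [np.float64(-0.58), np.float64(-0.68), np.float64(-0.8)]
-5.8 [np.float64(-1.08), np.float64(-1.18), np.float64(-1.3)]
-5.3 [np.float64(-1.58), np.float64(-1.68), np.float64(-1.8)]
-4.8 [np.float64(-2.08), np.float64(-2.18), np.float64(-2.3)]
-4.3 [np.float64(-2.58), np.float64(-2.68), np.float64(-2.8)]
-3.8 [np.float64(-3.08), np.float64(3.11), np.float64(2.98)]
-3.3 [np.float64(2.7), np.float64(2.61), np.float64(2.48)]
-2.8 [np.float64(2.2), np.float64(2.11), np.float64(1.98)]
-2.3 [np.float64(1.7), np.float64(1.61), np.float64(1.48)]
-1.8 [np.float64(1.2), np.float64(1.11), np.float64(0.98)]
-1.3 [np.float64(0.7), np.float64(0.61), np.float64(0.48)]
-0.8 [np.float64(0.2), np.float64(0.11), np.float64(-0.02)]
-0.3 [np.float64(-0.3), np.float64(-0.39), np.float64(-0.52)]
0.2 [np.float64(-0.8), np.float64(-0.89), np.float64(-1.02)]
0.7 [np.float64(-1.3), np.float64(-1.39), np.float64(-1.52)]
1.2 [np.float64(-1.8), np.float64(-1.89), np.float64(-2.02)]
1.7 [np.float64(-2.3), np.float64(-2.39), np.float64(-2.52)]
2.2 [np.float64(-2.8), np.float64(-2.89), np.float64(-3.02)]
2.7 [np.float64(2.99), np.float64(2.89), np.float64(2.77)]
3.2 [np.float64(2.49), np.float64(2.39), np.float64(2.27)]
3.7 [np.float64(1.99), np.float64(1.89), np.float64(1.77)]
4.2 [np.float64(1.49), np.float64(1.39), np.float64(1.27)]
4.7 [np.float64(0.99), np.float64(0.89), np.float64(0.77)]
5.2 [np.float64(0.49), np.float64(0.39), np.float64(0.27)]
5.7 [np.float64(-0.01), np.float64(-0.11), np.float64(-0.23)]
6.2 [np.float64(-0.51), np.float64(-0.61), np.float64(-0.73)]
[-5.95496130e-01  2.18854937e-01  1.64326759e+00 -4.44089210e-16
  1.27947013e+00 -5.95496130e-01]
```

```bash
cat >> h.py <<'E'
def st(tag=""):
    print(tag,"t%.1f"%robot.current_t(),"ee",np.round(robot.current_ee_pos(),4),"jaw%.3f"%jawang(),"F",np.round(robot.current_ft_force(),1),"T",np.round(robot.current_wrist_torque(),2),"w%.4f"%robot.current_grip_width(),flush=True)
E
python3 - <<'E'
from h import *
a0=BAR-1.5*np.pi
robot.goto([*AX,.2],Q(a0));st("above");print(robot.current_joint_positions())
robot.movel([*AX,.112],velocity=.1);st("down")
robot.set_gripper(0.0);st("grip")
for k in range(1,3):
    robot.goto([*AX,.112+.005*.2*k],Q(a0+.2*k));st(k)
E
```

```text
above t2.4 ee [ 0.5324 -0.2189  0.2   ] jaw-3.123 F [-0.2 -0.5 -0.4] T [ 0.11 -0.08  0.04] w0.0882
[-5.96230504e-01  2.18899610e-01  1.64318115e+00 -1.13701153e-04
  1.27943171e+00  2.52644450e+00]
down t3.5 ee [ 0.533  -0.2188  0.1127] jaw-3.122 F [0.6 0.7 1. ] T [ 0.13 -0.09 -0.03] w0.0883
grip t4.6 ee [ 0.53   -0.2184  0.1117] jaw-3.122 F [-10.8  -0.2   7.7] T [ 0.06  1.76 -0.02] w0.0142
1 t4.9 ee [ 0.5295 -0.2185  0.1128] jaw-2.922 F [-12.1  -1.1   8.9] T [0.02 2.06 0.01] w0.0137
2 t5.2 ee [ 0.529  -0.2186  0.1137] jaw-2.722 F [-15.1  -0.3   8.8] T [-0.1   2.39 -0.02] w0.0136
```

```bash
python3 - <<'E'
from h import *
a0=BAR-1.5*np.pi
AX=np.array([.5285,-.2185])
robot.goto([*AX,.112+.002],Q(a0+.4));st("recenter")
p=robot.current_ee_pos()
for k in range(3,13):
    robot.goto([*AX,.1115+.005*.2*k],Q(a0+.2*k));st(k)
    if abs(robot.current_wrist_torque()[2])>.6: break
p,d=snap("top","top1");snap("scene","scene1")
E
```

```text
recenter t5.4 ee [ 0.5283 -0.2186  0.1139] jaw-2.723 F [-2.3 -0.5  0.2] T [-0.03  0.24 -0.07] w0.0140
3 t5.7 ee [ 0.5281 -0.2189  0.1149] jaw-2.521 F [-5.2 -1.6  5.3] T [-0.06  0.91  0.03] w0.0139
4 t6.0 ee [ 0.5277 -0.2192  0.1158] jaw-2.321 F [-6.7 -2.1  4.6] T [-0.31  1.18 -0.  ] w0.0139
5 t6.4 ee [ 0.5275 -0.2196  0.1168] jaw-2.121 F [-7.7 -4.3  5.2] T [-0.53  1.39  0.04] w0.0136
6 t6.7 ee [ 0.5273 -0.2201  0.1178] jaw-1.922 F [-9.9 -5.5  5.3] T [-0.87  1.54  0.06] w0.0139
7 t7.0 ee [ 0.5272 -0.2206  0.1189] jaw-1.722 F [-9.9 -7.7  4.5] T [-1.19  1.67  0.04] w0.0139
8 t7.3 ee [ 0.5271 -0.2211  0.1199] jaw-1.522 F [-9.8 -8.8  4.1] T [-1.43  1.66 -0.01] w0.0135
9 t7.6 ee [ 0.5272 -0.2215  0.1209] jaw-1.322 F [ -9.2 -10.8   2.6] T [-1.75  1.65  0.04] w0.0136
10 t7.9 ee [ 0.5274 -0.222   0.1219] jaw-1.122 F [ -9.4 -12.9   1.3] T [-2.03  1.54  0.02] w0.0135
11 t8.2 ee [ 0.5276 -0.2224  0.123 ] jaw-0.922 F [ -7.4 -13.8  -0.2] T [-2.3   1.34  0.05] w0.0136
12 t8.5 ee [ 0.528  -0.2228  0.124 ] jaw-0.722 F [ -6.8 -14.   -1. ] T [-2.5   1.14  0.05] w0.0138
```

```bash
cat >> h.py <<'E'
C=np.array([.5293,-.2209]);POC=C+.095*PH
def rot(v,s): return np.array([np.cos(s)*v[0]-np.sin(s)*v[1],np.sin(s)*v[0]+np.cos(s)*v[1]])
E
python3 - <<'E'
from h import *
import time
p0=np.array([.528,-.2230]);z=.124;a0=-.722
for k in range(0,15):
    s=.1*k
    p=POC+rot(p0-POC,s)
    robot.goto([*p,z],Q(a0+s));st("%.1f %s"%(s,p.round(4)))
    f=np.array(robot.current_ft_force())
    if np.hypot(*f[:2])>35: print("stop");break
snap("top","top2");snap("scene","scene2")
E
```

```text
0.0 [ 0.528 -0.223] t8.9 ee [ 0.5278 -0.2233  0.124 ] jaw-0.722 F [-4.2 -3.   1.3] T [-0.44  0.64  0.03] w0.0138
0.1 [ 0.5187 -0.2229] t9.1 ee [ 0.5192 -0.2232  0.1241] jaw-0.624 F [ 0.2 -4.2 -2.7] T [-0.7  -0.01  0.05] w0.0141
0.2 [ 0.5095 -0.2238] t9.4 ee [ 0.51   -0.224   0.1241] jaw-0.525 F [ 0.7 -3.8 -1.6] T [-0.66 -0.13  0.08] w0.0135
0.3 [ 0.5004 -0.2256] t9.6 ee [ 0.5009 -0.2258  0.1241] jaw-0.426 F [ 1.  -4.3 -2.1] T [-0.69 -0.18  0.05] w0.0136
0.4 [ 0.4915 -0.2283] t9.9 ee [ 0.492  -0.2284  0.1241] jaw-0.326 F [ 0.6 -3.4 -2.9] T [-0.68 -0.24  0.05] w0.0136
0.5 [ 0.4829 -0.2318] t10.1 ee [ 0.4834 -0.2318  0.1241] jaw-0.226 F [ 2.1 -1.2 -1.6] T [-0.31 -0.4   0.01] w0.0139
0.6 [ 0.4748 -0.2362] t10.4 ee [ 0.4752 -0.236   0.1242] jaw-0.127 F [ 1.5 -2.6 -1. ] T [-0.39 -0.24  0.03] w0.0135
0.7 [ 0.4671 -0.2414] t10.6 ee [ 0.4675 -0.2411  0.1242] jaw-0.028 F [ 1.8 -2.5 -0.1] T [-0.31 -0.27  0.12] w0.0139
0.8 [ 0.4599 -0.2473] t10.9 ee [ 0.4603 -0.247   0.1241] jaw0.072 F [ 0.1 -1.9 -0.3] T [-0.22 -0.26  0.05] w0.0139
0.9 [ 0.4534 -0.2539] t11.1 ee [ 0.4538 -0.2536  0.1241] jaw0.172 F [ 1.  -1.3  0.2] T [-0.16 -0.21  0.06] w0.0138
1.0 [ 0.4476 -0.2612] t11.4 ee [ 0.4479 -0.2608  0.1241] jaw0.272 F [-0.1  0.7  1.6] T [-0.17 -0.17  0.06] w0.0135
1.1 [ 0.4425 -0.2689] t11.6 ee [ 0.4427 -0.2686  0.1241] jaw0.372 F [ 0.3 -0.2  2.7] T [-0.07 -0.12  0.03] w0.0140
1.2 [ 0.4383 -0.2772] t11.9 ee [ 0.4384 -0.2768  0.124 ] jaw0.472 F [-0.5  0.1  2.5] T [-0.01 -0.02  0.05] w0.0137
1.3 [ 0.4348 -0.2858] t12.1 ee [ 0.4349 -0.2855  0.124 ] jaw0.572 F [-0.6  1.2  3.5] T [-0.04  0.05  0.04] w0.0136
1.4 [ 0.4323 -0.2947] t12.4 ee [ 0.4323 -0.2944  0.124 ] jaw0.672 F [-1.4 -0.1  4.9] T [-0.04  0.12 -0.01] w0.0139
```

```bash
python3 - <<'E'
from h import *
p0=np.array([.528,-.2230]);z=.124;a0=-.722
for s in(1.5,1.6):
    p=POC+rot(p0-POC,s); robot.goto([*p,z],Q(a0+s));st(s)
robot.set_gripper(.06);st()
p=POC+rot(p0-POC,1.6)
robot.movel([*p,.23],velocity=.2)
robot.goto([.35,-.05,.3],Q(0));st("up")
snap("top","top3");_,d=snap("scene","scene3")
E
```

```text
1.5 t12.7 ee [ 0.4306 -0.3036  0.124 ] jaw0.773 F [-2.2 -0.   5.1] T [-0.01  0.24  0.08] w0.0136
1.6 t13.0 ee [ 0.4299 -0.3128  0.124 ] jaw0.873 F [-1.8  0.   5.2] T [-0.03  0.36 -0.03] w0.0139
 t13.8 ee [ 0.4299 -0.3131  0.124 ] jaw0.878 F [ 0.5 -0.3 -0.4] T [-0.02 -0.18  0.05] w0.0598
up t15.6 ee [ 0.35   -0.0503  0.2993] jaw0.001 F [ 0.2  0.5 -0.6] T [-0.12 -0.11  0.05] w0.0603
```

View pics/top3.png

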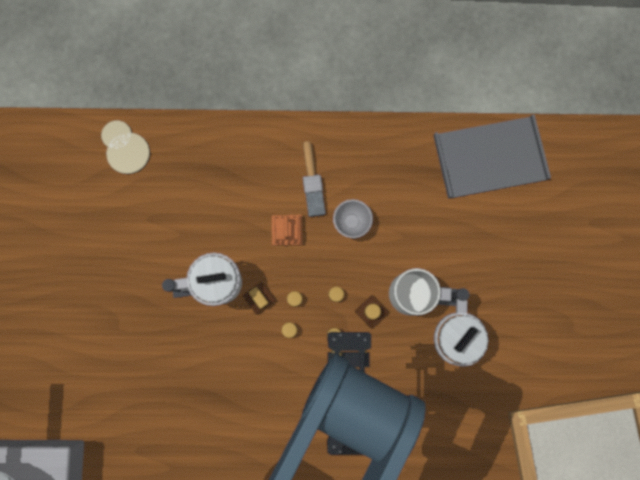

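View pics/scene3.png

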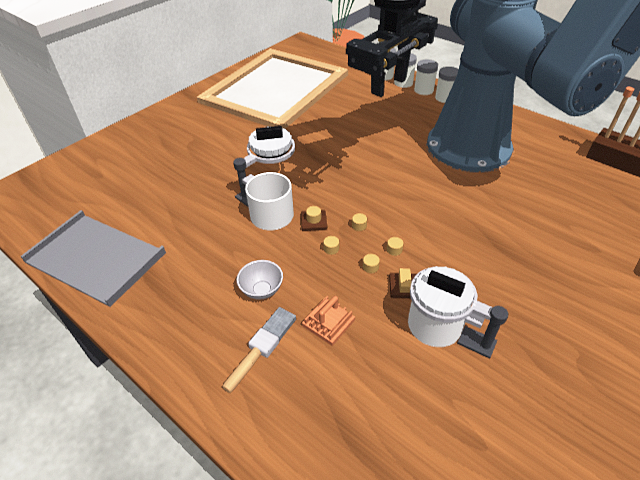

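The top view shows jar_b's mouth open at (415,292) and its cap aside at (461,339). The cakes haven't moved; one at (335,335) is partly hidden by the gripper. I'll start picking.

```bash
cat >> h.py <<'E'
SAMP=np.array([.4904,-.1291])
def cakes():
    p,d=snap("top"); out=[]
    for s,c,m in blobs(yellow(p),60):
        xy=ray("top",c,.022)[:2]
        if np.hypot(*(xy-SAMP))<.025 or np.hypot(*(xy-[.5177,.130]))<.025: continue
        if not(.3<xy[0]<.64 and -.17<xy[1]<.17): continue
        if np.hypot(*(xy-C))<.055: continue
        out.append((xy-[.0025,.002],s[4]))
    return out
JA=-.84
def pick(xy,a=JA):
    robot.set_gripper(.062)
    robot.goto([*xy,.12],Q(a)); robot.movel([*xy,.007],velocity=.15)
    robot.set_gripper(0);st("grip")
    robot.movel([*xy,.15],velocity=.2);st("lift")
    return robot.current_grip_width()
def drop(off,a=JA):
    p=C+off
    robot.goto([*p,.15],Q(a))
    if not .028<robot.current_grip_width()<.037: st("LOST");return False
    robot.movel([*p,.095],velocity=.12);st("at")
    if not .028<robot.current_grip_width()<.037: st("LOST");return False
    robot.set_gripper(.05);robot.movel([*p,.15],velocity=.25);return True
E
python3 - <<'E'
from h import *
cs=cakes();print(cs)
c=[x for x,_ in cs if np.hypot(*(x-[.527,-.048]))<.03][0]
if pick(c)>.028: drop(rot([.022,0],.73))
robot.goto([.42,-.30,.26],Q(JA))
print(cakes(),robot.current_t())
snap("top","top4");snap("scene","scene4")
E
```

```text
[(array([ 0.52631081, -0.04816639]), np.int32(168)), (array([0.5151533 , 0.04666383]), np.int32(161)), (array([0.44476489, 0.05799054]), np.int32(168))]
grip t18.4 ee [ 0.5266 -0.0483  0.0074] jaw-0.840 F [-0.3  0.4  4.2] T [ 0.    0.15 -0.05] w0.0331
lift t19.3 ee [ 0.5254 -0.0479  0.1487] jaw-0.840 F [ 0.4 -0.3 -0.7] T [ 0.   -0.03  0.01] w0.0329
at t20.6 ee [ 0.546  -0.2056  0.0953] jaw-0.839 F [-0.   0.  -0.6] T [-0.04 -0.06 -0.03] w0.0330
[(array([0.5151373 , 0.04659812]), np.int32(168)), (array([0.44472855, 0.05802986]), np.int32(167)), (array([ 0.43317235, -0.0440545 ]), np.int32(171))] 22.2333
```

View pics/top4.png

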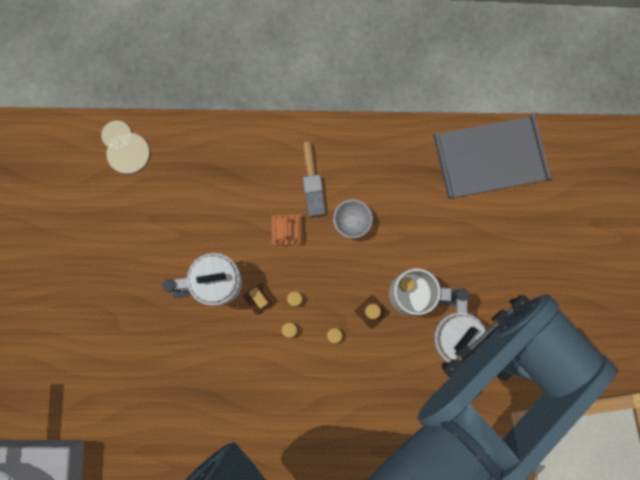

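The first cake is in the jar, at (408,285). The other three are still at (295,299), (290,330) and (335,336).

```bash
python3 - <<'E'
from h import *
for ang in(.73-1.57,.73+3.14,.73+1.57):
    cs=cakes();print([(x.round(4),int(n)) for x,n in cs])
    if not cs: break
    c=min((x for x,_ in cs),key=lambda x:np.hypot(*(x-C)))
    w=pick(c)
    ok=.028<w<.037 and drop(rot([.022,0],ang))
    robot.goto([.42,-.30,.26],Q(JA))
    if not ok: print("fail");break
print(cakes(),robot.current_t())
snap("top","top5");snap("scene","scene5")
E
```

```text
[(array([0.5153, 0.047 ]), 167), (array([0.4449, 0.058 ]), 167), (array([ 0.4331, -0.0443]), 171)]
grip t25.3 ee [ 0.4334 -0.0443  0.0074] jaw-0.840 F [-1.8  0.8  5.6] T [0.08 0.09 0.03] w0.0329
lift t26.2 ee [ 0.4323 -0.044   0.1489] jaw-0.840 F [-0.8 -0.4 -0.7] T [ 0.02 -0.03  0.  ] w0.0331
at t27.7 ee [ 0.5442 -0.2369  0.0955] jaw-0.839 F [ 0.4 -0.7 -0.4] T [-0.05 -0.06 -0.03] w0.0330
[(array([0.5153, 0.0468]), 166), (array([0.4448, 0.0579]), 164)]
grip t32.6 ee [0.5156 0.0468 0.0074] jaw-0.840 F [-1.1 -1.   4.8] T [ 0.11  0.14 -0.01] w0.0335
lift t33.4 ee [0.5144 0.0469 0.1488] jaw-0.840 F [-0.2  0.1  0.3] T [-0.01  0.02  0.04] w0.0334
at t35.1 ee [ 0.5133 -0.2351  0.0953] jaw-0.839 F [ 0.6 -0.5  0. ] T [-0.02 -0.04  0.01] w0.0334
[(array([0.4447, 0.0578]), 167)]
grip t39.9 ee [0.445  0.0578 0.0074] jaw-0.840 F [-1.1  0.6  4.7] T [-0.04  0.15 -0.02] w0.0332
lift t40.8 ee [0.4438 0.0579 0.1489] jaw-0.840 F [-0.7  1.  -0. ] T [-0.03 -0.01  0.05] w0.0336
at t42.5 ee [ 0.515  -0.204   0.0954] jaw-0.839 F [-0.1  0.1 -0.1] T [-0.07  0.01 -0.01] w0.0330
[] 44.0333
```

View pics/top5.png

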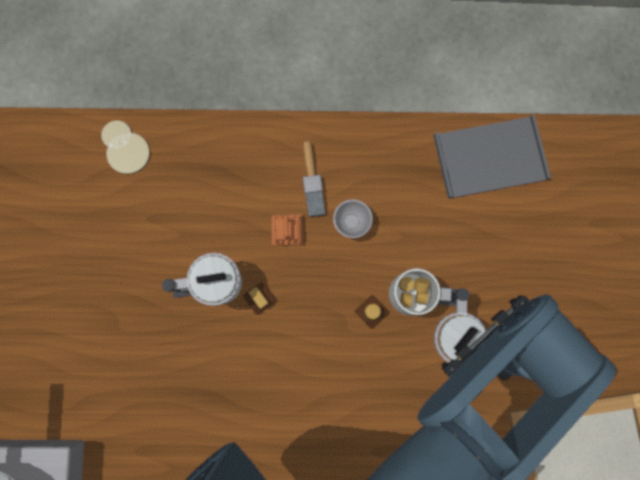

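All four cakes now lie inside jar_b, around (414,292), and the bench is clear of loose cakes. I'll check their heights, then close the jar.

```bash
python3 - <<'E'
from h import *
p,d=snap("top");P=cloud("top",d);D=np.hypot(P[...,0]-C[0],P[...,1]-C[1])
m=(D<.04)&yellow(p);print("cake z in jar",np.percentile(P[m][:,2],[5,50,95,100]))
p0=np.array([.528,-.2230]);z=.1235;a0=-.722
f=lambda s:POC+rot(p0-POC,s)
robot.goto([*f(1.6),.2],Q(a0+1.6));robot.movel([*f(1.6),z],velocity=.1);st("on")
robot.set_gripper(0);st("grip")
for k in range(15,-1,-1):
    s=.1*k
    robot.goto([*f(s),z],Q(a0+s))
    if k%3==0: st("%.1f %s"%(s,f(s).round(4)))
    if not .011<robot.current_grip_width()<.016 or np.linalg.norm(robot.current_ft_force())>35: st("STOP");break
robot.goto([*f(-.03),z],Q(a0-.03));st("end")
snap("scene","scene6")
E
```

```text
cake z in jar [0.02827105 0.03858968 0.05836072 0.06474453]
on t46.6 ee [ 0.4303 -0.3135  0.1241] jaw0.878 F [-0.   0.4  0.2] T [ 0.   -0.11  0.03] w0.0501
grip t47.2 ee [ 0.43   -0.3132  0.1236] jaw0.878 F [ 0.9 -0.   0.8] T [ 0.03 -0.19 -0.03] w0.0137
1.5 [ 0.4306 -0.3038] t47.5 ee [ 0.4308 -0.3039  0.1237] jaw0.781 F [ 0.9 -0.5  0.9] T [-0.05 -0.25 -0.07] w0.0136
1.2 [ 0.4383 -0.2772] t48.2 ee [ 0.4383 -0.2777  0.1236] jaw0.484 F [ 0.6 -1.1  0.7] T [-0.14 -0.33 -0.05] w0.0137
0.9 [ 0.4534 -0.2539] t49.0 ee [ 0.4533 -0.2544  0.1236] jaw0.184 F [ 1.6 -2.3  1.2] T [-0.3  -0.33 -0.11] w0.0137
0.6 [ 0.4748 -0.2362] t49.8 ee [ 0.4746 -0.2367  0.1236] jaw-0.116 F [ 1.7 -3.6  1.5] T [-0.54 -0.27 -0.02] w0.0134
0.3 [ 0.5004 -0.2256] t50.5 ee [ 0.5    -0.226   0.1236] jaw-0.416 F [ 0.8 -4.7  2.9] T [-0.76 -0.15 -0.05] w0.0137
0.0 [ 0.528 -0.223] t51.2 ee [ 0.5274 -0.2233  0.1236] jaw-0.716 F [-0.5 -4.2  3.8] T [-0.91  0.13 -0.13] w0.0136
end t51.5 ee [ 0.528  -0.2232  0.1232] jaw-0.747 F [-9.7 -4.8  8.5] T [-0.84  1.58  0.02] w0.0136
```

View pics/scene6.png

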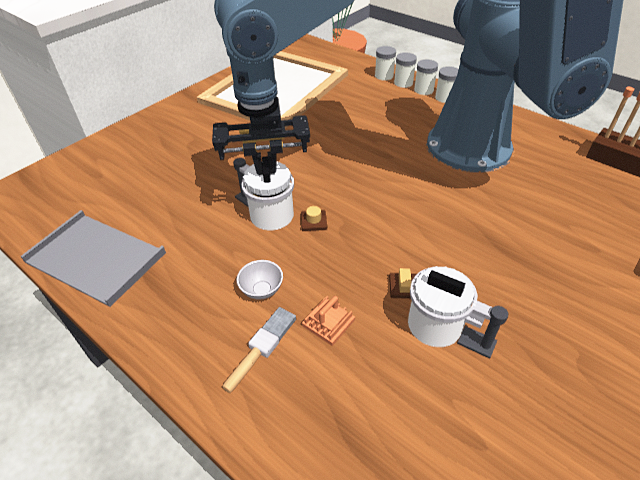

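The cap is back over the mouth and against its end stop, with about 10 N reacting in x. Next I'll screw it down.

```bash
python3 - <<'E'
from h import *
e=-.0025;cc=C+[.001,0]
for a in np.append(np.arange(-.9,-3.1,-.2),[-3.12,-3.2,-3.26,-3.32]):
    p=cc+e*np.array([-np.sin(a),np.cos(a)]);z=.1115+.005*max(a+3.12,0)
    robot.goto([*p,z],Q(a));st("%.2f"%a)
    if not .011<robot.current_grip_width()<.016 or np.linalg.norm(robot.current_ft_force())>40 or abs(robot.current_wrist_torque()[2])>.8: print("STOP");break
E
```

```text
-0.90 t51.8 ee [ 0.5273 -0.2229  0.1226] jaw-0.896 F [-2.5 -6.2  2.7] T [-1.04  0.31 -0.1 ] w0.0138
-1.10 t52.1 ee [ 0.527  -0.2224  0.1216] jaw-1.096 F [-2.3 -6.   3.9] T [-0.94  0.33 -0.14] w0.0138
-1.30 t52.4 ee [ 0.5268 -0.2219  0.1206] jaw-1.296 F [-2.7 -5.2  3.7] T [-0.94  0.39 -0.1 ] w0.0137
-1.50 t52.7 ee [ 0.5267 -0.2213  0.1196] jaw-1.495 F [-2.5 -6.   4.6] T [-0.82  0.43 -0.11] w0.0138
-1.70 t53.0 ee [ 0.5268 -0.2207  0.1186] jaw-1.696 F [-3.4 -3.8  5.1] T [-0.79  0.41 -0.1 ] w0.0139
-1.90 t53.4 ee [ 0.5269 -0.2202  0.1176] jaw-1.896 F [-1.8 -4.4  4.8] T [-0.71  0.4  -0.14] w0.0138
-2.10 t53.7 ee [ 0.5271 -0.2197  0.1166] jaw-2.095 F [-3.1 -4.9  5.2] T [-0.7   0.38 -0.15] w0.0138
-2.30 t54.0 ee [ 0.5275 -0.2192  0.1156] jaw-2.294 F [-2.4 -4.4  4.2] T [-0.67  0.41 -0.08] w0.0135
-2.50 t54.3 ee [ 0.5279 -0.2188  0.1146] jaw-2.494 F [-2.4 -3.9  5. ] T [-0.61  0.36 -0.1 ] w0.0141
-2.70 t54.6 ee [ 0.5283 -0.2185  0.1136] jaw-2.693 F [-2.  -3.7  4.4] T [-0.53  0.41 -0.16] w0.0135
-2.90 t54.9 ee [ 0.5289 -0.2183  0.1126] jaw-2.893 F [-1.9 -3.8  4.1] T [-0.58  0.37 -0.16] w0.0138
-3.12 t55.2 ee [ 0.5295 -0.2182  0.1115] jaw-3.112 F [-2.4 -2.4  5.7] T [-0.54  0.26 -0.15] w0.0136
-3.20 t55.5 ee [ 0.5298 -0.2182  0.1112] jaw3.090 F [-1.1 -4.2  2.5] T [-0.59  0.22 -0.06] w0.0132
-3.26 t55.7 ee [ 0.53   -0.2182  0.1111] jaw3.029 F [-3.4 -3.9  2.6] T [-0.58  0.41  0.55] w0.0141
-3.32 t56.0 ee [ 0.53   -0.218   0.1111] jaw2.968 F [-4.4 -3.4  2.1] T [-0.37  0.62  0.73] w0.0145
```

Resisting torque rose to 0.73 N m at the home angle, so the cap has seated. I'll release, back away and verify.

```bash
python3 - <<'E'
from h import *
robot.set_gripper(.06);p=robot.current_ee_pos()
robot.movel([p[0],p[1],.25],velocity=.15)
robot.goto([.3,-.1,.35],Q(-1.3));st()
im,d=snap("top","top7");im2,d2=snap("scene","scene7")
for n,dd in(("top",d),("scene",d2)):
    P=cloud(n,dd);z=P[...,2]
    for cx,cy in((.532,-.2185),(.555,.219)):
        D=np.hypot(P[...,0]-cx,P[...,1]-cy)
        m=(D<.055)&(z>.09)&(z<.118);m1=(D<.045)&(z>.12)&(z<.15);Z=P[m1]
        w,V=np.linalg.eigh(np.cov(Z[:,:2].T))
        print(n,minc(P[m]),np.median(z[m]).round(4),"bar",Z.mean(0).round(4),"ang",(np.arctan2(V[1,1],V[0,1])%np.pi).round(3))
print(cakes())
E
```

```text
t59.7 ee [ 0.3001 -0.1001  0.3499] jaw-1.301 F [ 0.4 -0.3  0.1] T [-0.03  0.05  0.01] w0.0597
top (0.532, -0.2185, 0.055) 0.1057 bar [ 0.5317 -0.2189  0.1313] ang 1.486
top (0.555, 0.2191, 0.0549) 0.1066 bar [0.5541 0.2212 0.1324] ang 1.744
scene (0.532, -0.2186, 0.0549) 0.1064 bar [ 0.5336 -0.2183  0.1299] ang 1.51
scene (0.5551, 0.2189, 0.055) 0.1067 bar [0.556  0.2217 0.1301] ang 1.747
[]
```

View pics/top7.png

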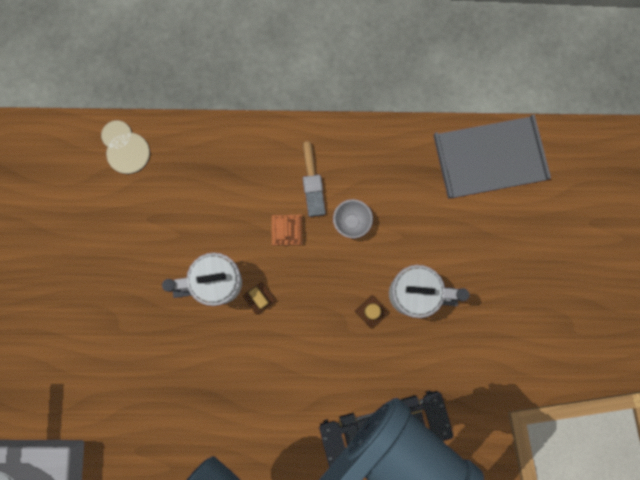

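View pics/scene7.png

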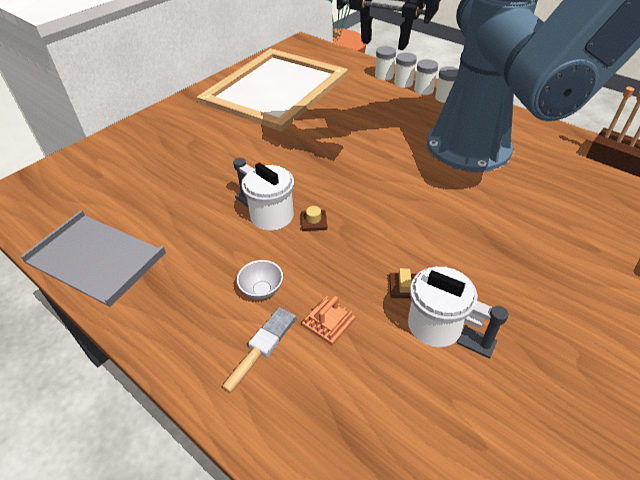

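Both views show jar_b closed and its arm back at the canister, with the cap at (418,291) in the top view. The bar is 0.1 rad tighter than at the start. The stamp, bowl and brush are where they started, and no loose cakes remain on the bench.

```bash
python3 - <<'E'
from plant import robot
print(robot.close_job(), robot.current_t())
E
```

```text
the job is handed in; nothing more can be done
the job is handed in; nothing more can be done
```

All four loose cakes are inside the right-hand canister (jar_b, the one with the round sample). Its cap is swung back and screwed home, and I handed the job in after about 60 s of robot time.

**Last checks:**
- **Cakes:** before closing, the picture showed all four inside the jar, with nothing higher than about 65 mm. None were left on the bench afterwards.
- **Cap:** jar_b's arm met its end stop. The cap took a rising resisting torque, up to 0.73 N m, at the home angle. In the last pictures the cap's flat top is about 106 mm above the bench. The grip bar is about 0.1 rad tighter than at the start.
- **Other things:** jar_a's cap measures the same as before. The stamp, bowl and brush look unmoved in the pictures, though I did not measure them. The gripper was well clear of everything.

**One disagreement:** the camera put jar_b's axis about 4 mm from where the grip on the bar showed it to be, which is more than the stated 2 mm calibration error. I used the position found by contact for the swing, the cake drops and the closing.

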